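Light the glass viewer and hold its dead-man switch half-way

ROBOT

A 6-joint arm with a two-finger parallel gripper is mounted at the origin on the work surface. World frame = base frame: x ahead of the robot, y to its left, z up, the work surface at z = 0. Lengths are in m, angles in rad, forces in N, time in s.
With the tool pointing down it reaches from about 0.325 to 0.775 m from the base axis. Payload 5.5 kg.
Tool frame: the origin (TCP) lies between the finger pads; the fingertips stand 8 mm ahead of it and the grasp point (between the pads) lies 11 mm behind it (tcp_to_tips is the distance from the TCP to the fingertips, in m); z points along the fingers, y is the direction in which the jaws open and shut (so a half turn about z gives the same grasp; the last joint's range is limited). The gripper opens to 88 mm and grips with 3 to 60 N. Pads are 20 mm wide; open, the fingers measure 115 mm over their backs; the gripper's body (75 mm by 178 mm) begins 61 mm behind the grasp point.
Start: joints at [-1.372, 0.091, 1.231, -0, 1.82, -0.057], TCP at [0.152, -0.58, 0.231] pointing down, gripper open.
Joint ranges: [-2.87, 2.87], [-0.86, 2.18], [0.17, 2.46], [-1.51, 4.65], [0.06, 2.69], [-2.65, 2.65]. Speed limits (rad/s): [2.57, 2.57, 3.01, 3.14, 3.14, 3.14].

INTERFACE

Orientations are given as a unit quaternion [w, x, y, z].
In Python, from bench import * gives the robot as it stands. Calls block until the motion is done:
- move_to(position, orientation): joint-space move of the TCP to a pose.
- move_l(position, speed=0.15, orientation=None): straight line of the TCP; orientation=None keeps the orientation; speed is the mean speed in m/s.
- movej(angles): joint-space move.
- gripper_open() and close(): open the fingers fully, or close them until they stop; the grip force is fixed at half the most.
- hold(seconds).
- inverse_kinematics(position, orientation): joint angles nearest the present ones, or None.
- state(): the state.
- get_image(name): name is "scene" or "side" or "wrist"; returns a dict with "frame" (400x640x3 uint8, blue, green, red), "depth" (400x640 float32, m along the optical axis (not along the pixel's ray), 0 where there is no reading), "camera_matrix" (3x3 intrinsics, pixels), "view" (4x4, takes a point from world to camera coordinates). Camera axes: x right, y up, looking along -z (the intrinsics and any distortion apply to the point x, -y, -z); pixel columns grow to the right and rows downward; lengths in m; the calibration is good to about 2 mm. A picture is of the moment at which its call begins.
A pose or a line that the arm cannot do raises IKError and nothing moves.
- job_done(): hands the job in, once; it reports no verdict.
The state is a dict: "time": time; "joint_pos": joint angles; "dq": joint speeds; "joint_torque": joint torques, N m; "ee_pos": TCP position; "ee_rot": TCP orientation; "ft_force": force on the tool from outside, world axes, zero at the start; "moment": the same for the moment, N m; "finger_gap": finger opening in m.
Only numpy, scipy, OpenCV 4.12 (cv2) and the standard library are available. Lean on these libraries where they do the work, as an engineer would, in place of code of your own. Each camera call takes 0.05 s, during which the arm holds its last target. There are 200 camera calls.

TASK

Lay the glass column across both V-saddles of the raised viewing stand, setting it down rather than dropping it, and let go of it. Then press the sprung palm switch half-way down (12 mm) and keep it there: the stand's lamp works only at half press, so never push the switch right down to its stop, and finish while still holding it half-way. Leave the bottle, beaker and jar where they stand.

Things in the scene. Friction and masses are not known exactly. Their poses are not given: they have to be found in the camera images.
- column_mid (a point): Centre of the glass column: clear tube, 28 mm diameter, along its own x axis, with a white hexagonal cap on each end (36 mm across flats, from 80 to 100 mm from the centre; a 10 mm thick spout juts 12 mm beyond each). Starts lying on the bench on its caps' flats, centre 18 mm up. 0.15 to 0.31 kg. Bare glass for 80 mm either side of this point. Either end may point either way.
- column: The same glass column; origin on its underside, 18 mm below column_mid as it lies at the start; x along the tube.
- cradle (a point): Where the centre of the seated column comes to lie: 105 mm above the bench, midway between the stand's two V-saddles. x runs along the line the column must lie along (either way round), z up. The column may lie up to 20 mm off-centre along x, with a cap outside each saddle.
- stand: Viewing stand, fixed: painted metal light box 200 x 100 x 40 mm high, white window on top; origin at the centre of its underside, x along its length. Two saddles, 8 mm thick plates at x = +55 and -55 mm, carry 90 degree V-notches open upwards: 42 mm wide at the mouth, which is 106 mm above the bench, bottom of the V 85 mm above the bench. 102 mm free between the saddles, down to the box top.
- switch: Grey palm-switch housing fixed to the bench, 100 x 90 x 55 mm high, origin at the centre of its underside, with a steel collar (40 mm diameter, 6 mm high) on top, in which the plunger slides straight down.
- plunger_top (a point): Centre of the flat top of the switch's palm button: a black disc 48 mm in diameter, 12 mm thick, on a 16 mm steel stem. Released, its top is 103 mm above the bench; at half press 91 mm; at its stop 79 mm. A black ring on the stem stands with its lower edge 12 mm above the collar, so it just meets the collar at half press.
- plunger (a joint): Travel of the palm button in m: 0 released (up), 0.012 half-way, 0.024 at its stop. A spring pushes it back up with 2.4 N at the top, 6 N half-way, 9.6 N at the stop (300 N/m).
- reagent: Bystander: amber reagent bottle, 60 mm diameter, 125 mm tall, origin at the centre of its underside. Leave alone.
- beaker: Bystander: glass beaker, 66 mm diameter, 80 mm tall, origin at the centre of its underside. Leave alone.
- jar: Bystander: glass jar with white lid, 64 mm diameter, 75 mm tall, origin at the centre of its underside. Leave alone.
Things that resemble listed ones, but are neither listed nor needed, are in the scene too. There is more than one size of the switch; the one meant has the size given above.

How it is judged:
On the way, in this order (a step that is already met when the one before it is completed fails the run):
1. the column lies in both saddles, let go of and at rest, with the switch not yet pressed (x of column_mid in the frame of cradle between -0.022 and 0.022 m and y of column_mid in the frame of cradle between -0.005 and 0.005 m and z of column_mid in the frame of cradle between -0.005 and 0.005 m and angle between the x axis of column_mid and the x axis of cradle, either way round below 0.08 rad and contact force between column and the fingers below 0.1 N and contact force between column and the arm below 0.1 N and linear speed of column below 0.03 m/s and value of joint plunger below 0.003 m), for 0.3 s.
2. the robot holds the switch half-way down (8 to 16 mm) with the column in its saddles (x of column_mid in the frame of cradle between -0.022 and 0.022 m and y of column_mid in the frame of cradle between -0.005 and 0.005 m and z of column_mid in the frame of cradle between -0.005 and 0.005 m and angle between the x axis of column_mid and the x axis of cradle, either way round below 0.08 rad and contact force between column and the fingers below 0.1 N and contact force between column and the arm below 0.1 N and linear speed of column below 0.03 m/s and value of joint plunger between 0.008 and 0.016 m and (contact force between plunger and the fingers above 1 N or contact force between plunger and the arm above 1 N)), for 0.5 s.
At the end, for the whole second after the job is handed in: The column rests untouched in both V-saddles (centre within 5 mm sideways and in height, 22 mm along, in line within 0.08 rad) and the robot still holds the switch steady, pressing with over 1 N, at 8 to 16 mm of travel (half-way is 12 mm) (all of step 2 and velocity of joint plunger between -0.01 and 0.01 m/s); the arm keeps its last pose, push and grip.
It fails at once if the switch is pushed down to its stop (beyond 21 mm of its 24 mm) (value of joint plunger above 0.021 m).
It fails at once if the column is dropped: it moves faster than 0.5 m/s while the gripper is not holding it (a fall of more than about 13 mm) (linear speed of column above 0.5 m/s and contact force between column and the fingers below 0.05 N).
It fails at once if the bottle, beaker or jar is moved more than 20 mm or tipped (distance of any of reagent, beaker, jar from where it was at the start of the episode above 0.02 m or angle between any of reagent, beaker, jar's own z axis and vertical above 0.3 rad).
It also fails if it takes over 54 s, if anything falls off the work surface, if the arm or the gripper's body presses on something with over 40 N, if the wrist force passes 120 N, or if a joint passes its speed limit or range.

## Working session

There is one attempt and no reset: what is moved stays moved. The work goes in short steps, each a Python script; the robot and the scene stay as the last script left them, time stands still between calls to the robot, and variables do not carry over. Pictures are saved under pics/ and viewed, about 8 in all and at most 12, crops included, and the job is handed in when it is done.

```bash
mkdir -p pics; ls
cat > h.py <<'E'
import numpy as np, cv2
from bench import *
def P(im,u,v,d=None,z=None):
    """pixel -> world, by depth or on plane z"""
    K=im["camera_matrix"];T=np.linalg.inv(im["view"])
    u=np.atleast_1d(u).astype(float);v=np.atleast_1d(v).astype(float)
    r=np.stack([(u-K[0,2])/K[0,0],-(v-K[1,2])/K[1,1],-np.ones_like(u)],1)
    R,t=T[:3,:3],T[:3,3]
    w=r@R.T
    s=np.atleast_1d(d) if d is not None else (z-t[2])/w[:,2]
    return t+w*s[:,None]
def cloud(im):
    v,u=np.mgrid[:400,:640]
    d=im["depth"].ravel()
    p=P(im,u.ravel(),v.ravel(),d=d).reshape(400,640,3); p[im["depth"]==0]=np.nan
    return p
def pix(im,p):
    c=im["view"]@np.append(p,1); K=im["camera_matrix"]
    return K[0,0]*c[0]/-c[2]+K[0,2], K[1,1]*c[1]/c[2]+K[1,2]
E
python3 - <<'E'
from h import *
a=[get_image(n) for n in("scene","side","wrist")]
import pickle; pickle.dump(a,open("im0.pkl","wb"))
for n,i in zip("abc",a): print(np.linalg.inv(i["view"])[:3,3].round(3), i["camera_matrix"].round(1).tolist(),[k for k in i])
cv2.imwrite("pics/scene0.png",a[0]["frame"]); cv2.imwrite("pics/side0.png",a[1]["frame"])
print(state())
E
```

```text
pics
[ 1.181 -0.132  1.111] [[430.8, 0.0, 321.0], [0.0, 430.8, 198.6], [0.0, 0.0, 1.0]] ['frame', 'depth', 'camera_matrix', 'view']
[0.101 0.755 0.873] [[434.9, 0.0, 316.7], [0.0, 434.9, 203.5], [0.0, 0.0, 1.0]] ['frame', 'depth', 'camera_matrix', 'view']
[ 0.23  -0.559  0.385] [[288.7, 0.0, 320.2], [0.0, 288.7, 197.8], [0.0, 0.0, 1.0]] ['frame', 'depth', 'camera_matrix', 'view']
{'time': 0.15, 'joint_pos': array([-1.37170207e+00,  9.16623025e-02,  1.23153899e+00,  6.55390869e-07,
        1.81976489e+00, -5.67285128e-02]), 'dq': array([ 0.00061224, -0.00210689, -0.00468783,  0.00012384, -0.00018384,
       -0.00225918]), 'joint_torque': array([ 1.83679869e-03, -4.47045386e+01, -4.06907558e+01,  6.98993797e-02,
        2.74941634e-02, -1.05035806e-04]), 'ee_pos': array([ 0.15177059, -0.58029835,  0.22982043]), 'ee_rot': array([-6.85047451e-04,  9.91830243e-01,  1.27562918e-01, -4.85277196e-05]), 'ft_force': array([ 0.5878341 ,  0.34288324, -0.42486152]), 'moment': array([-0.00558937, -0.0146815 , -0.00548622]), 'finger_gap': 0.087855361405308}
```

View pics/scene0.png

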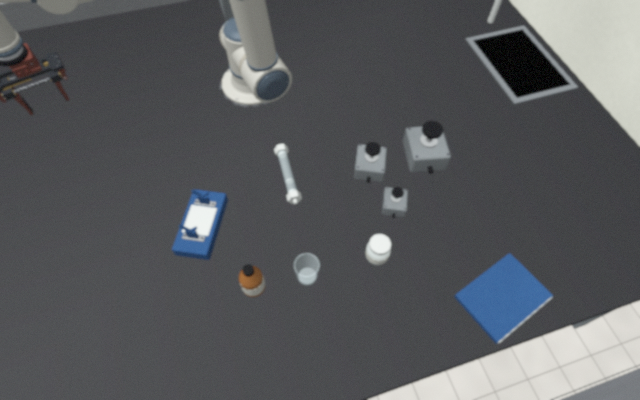

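View pics/side0.png

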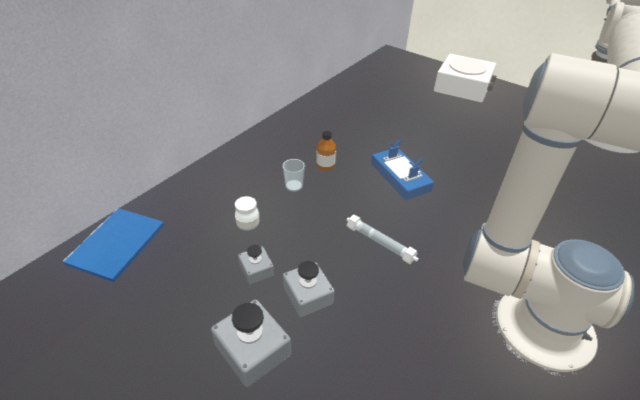

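The scene view shows the column's caps at about (281,150) and (293,197), and the blue stand at (200,224) with saddles at (203,198) and (190,232). There are three switch sizes, at (371,162), (427,148) and (395,200), and the bottle, beaker and jar are at (252,279), (307,268) and (378,249). The side view agrees. Next I'll measure them with masks and depth.

Run:
```python
from h import *
import pickle
a=pickle.load(open("im0.pkl","rb"))
for n,i in zip(("scene","side"),a):
    c=cloud(i); f=i["frame"]; hsv=cv2.cvtColor(f,cv2.COLOR_BGR2HSV)
    print(n,"bench z",np.nanmedian(c[300:330,300:340,2]) )
    X,Y,Z=c[...,0],c[...,1],c[...,2]
    ok=(X>.2)&(X<.95)&(np.abs(Y)<.6)&(Z>.012)&(Z<.16)
    n_,l,st,ce=cv2.connectedComponentsWithStats(ok.astype(np.uint8))
    for k in range(1,n_):
        if st[k,4]<60: continue
        m=l==k; z=Z[m]; zt=np.percentile(z,98)
        r=cv2.minAreaRect(c[m][:,:2].astype(np.float32))
        print(ce[k].round(),st[k,4],"rect",np.round(r[0],3),np.round(r[1],3),round(r[2],1),"ztop",round(zt,3),"hsv",np.median(hsv[m],0))
    # black buttons
    b=ok&(hsv[...,2]<60)&(Z>.04)
    n_,l,st,ce=cv2.connectedComponentsWithStats(b.astype(np.uint8))
    for k in range(1,n_):
        if st[k,4]<15: continue
        m=l==k; z=Z[m]; zt=np.percentile(z,90); t=m&(Z>zt-.008)
        r=cv2.minAreaRect(c[t][:,:2].astype(np.float32))
        print("  black",ce[k].round(),st[k,4],np.round(r[0],3),np.round(r[1],3),"z",round(np.median(Z[t]),3))
    # blue stand window (white on box) & saddle
    b=((hsv[...,0]>100)&(hsv[...,0]<125)&(hsv[...,1]>130)&ok)
    t=b&(Z>.03)&(Z<.047); r=cv2.minAreaRect(c[t][:,:2].astype(np.float32)); print("  boxtop",np.round(r[0],4),np.round(r[1],3),r[2])
    t=b&(Z>.065); 
    n_,l,st,ce=cv2.connectedComponentsWithStats(t.astype(np.uint8))
    for k in range(1,n_):
        if st[k,4]>5: print("  saddle",ce[k].round(),st[k,4],np.nanmean(c[l==k],0).round(4),np.nanmax(Z[l==k]).round(3))
```

```text
scene bench z -0.0012959050904111091
[268.  93.] 298 rect [0.209 0.023] [0.102 0.018] 89.5 ztop 0.159 hsv [105.  56.  69.]
[426. 147.] 1849 rect [0.495 0.445] [0.116 0.151] 77.4 ztop 0.134 hsv [ 99.  16. 131.]
[370. 161.] 1025 rect [0.487 0.26 ] [0.09  0.115] 64.1 ztop 0.104 hsv [ 99.  16. 142.]
[287. 173.] 597 rect [0.429 0.01 ] [0.04  0.223] 86.9 ztop 0.037 hsv [ 92.  15. 189.]
[394. 201.] 634 rect [0.634 0.281] [0.068 0.086] 64.7 ztop 0.078 hsv [ 99.  16. 139.]
[199. 224.] 2489 rect [ 0.527 -0.271] [0.102 0.202] 63.3 ztop 0.098 hsv [107. 128. 159.]
[378. 249.] 581 rect [0.766 0.173] [0.059 0.06 ] 4.5 ztop 0.077 hsv [ 70.   5. 218.]
[306. 267.] 486 rect [ 0.763 -0.028] [0.062 0.066] 74.8 ztop 0.081 hsv [ 96.   20.  143.5]
[497. 275.] 709 rect [0.936 0.448] [0.073 0.184] 16.8 ztop 0.017 hsv [107. 152. 158.]
[251. 280.] 628 rect [ 0.754 -0.172] [0.052 0.06 ] 4.4 ztop 0.126 hsv [ 14.  119.5 120. ]
  black [432. 129.] 263 [0.486 0.448] [0.059 0.059] z 0.132
  black [372. 148.] 137 [0.479 0.265] [0.036 0.049] z 0.101
  black [397. 191.] 72 [0.629 0.284] [0.024 0.032] z 0.076
  black [24
[... 682 characters left out ...]
ect [0.432 0.013] [0.043 0.223] 87.0 ztop 0.039 hsv [ 90.  13. 192.]
[122. 255.] 1137 rect [0.933 0.437] [0.073 0.215] 11.6 ztop 0.019 hsv [105. 167. 192.]
[255. 263.] 906 rect [0.629 0.285] [0.068 0.077] 64.3 ztop 0.08 hsv [ 99.   9. 152.]
[308. 287.] 1881 rect [0.479 0.267] [0.09  0.099] 64.2 ztop 0.106 hsv [ 99.   9. 152.]
[251. 341.] 4186 rect [0.486 0.45 ] [0.118 0.131] 77.4 ztop 0.137 hsv [ 99.  10. 160.]
  black [326. 137.] 23 [ 0.744 -0.164] [0.022 0.01 ] z 0.12
  black [247. 329.] 39 [0.466 0.469] [0.036 0.008] z 0.131
  boxtop [ 0.527 -0.269] [0.099 0.199] 63.8189811706543
  saddle [395. 146.] 18 [ 0.5748 -0.2978  0.0886] 0.105
  saddle [418. 162.] 8 [ 0.4756 -0.2566  0.0951] 0.105
```

Sizes identify the middle switch: its button is at (0.479, 0.265), 103 mm high, and its housing is 90 x 100 mm. The stand centre is near (0.527, -0.270) with its axis at about -26.6°. The column centre is near (0.431, 0.011) at about -3°. On the way I'll take one close wrist look over the stand and another over the column.

```bash
cat >> h.py <<'E'
def Q(deg):
    t=np.radians(deg)/2; return [0,np.cos(t),np.sin(t),0]
E
python3 - <<'E'
from h import *
def rect(p): 
    r=cv2.minAreaRect(p[:,:2].astype(np.float32)); return np.round(r[0],4),np.round(r[1],4),round(r[2],2)
move_to([0.527-.07,-0.27+.035,.27],Q(-26.6)); hold(.3)
i=get_image("wrist"); c=cloud(i); hsv=cv2.cvtColor(i["frame"],cv2.COLOR_BGR2HSV)
b=(hsv[...,0]>100)&(hsv[...,0]<125)&(hsv[...,1]>130); Z=c[...,2]
near=np.hypot(c[...,0]-.527,c[...,1]+.27)<.14
print("ztop med",np.median(Z[b&near&(Z>.03)&(Z<.05)]))
print("box",rect(c[b&near&(Z>.034)&(Z<.046)]))
t=near&(Z>.088)&(Z<.115)
n,l,st,ce=cv2.connectedComponentsWithStats(t.astype(np.uint8))
for k in range(1,n):
    if st[k,4]>5: print("saddle part",ce[k].round(),st[k,4],c[l==k].mean(0).round(4),c[l==k].max(0).round(3),c[l==k].min(0).round(3))
cv2.imwrite("pics/w_stand.png",i["frame"])
move_to([0.431-.07,0.0115,.2],Q(-3)); hold(.3)
j=get_image("wrist"); c=cloud(j); Z=c[...,2]
t=(np.hypot(c[...,0]-.43,c[...,1]-.011)<.16)&(Z>.008)&(Z<.05)
n,l,st,ce=cv2.connectedComponentsWithStats(t.astype(np.uint8))
for k in range(1,n):
    if st[k,4]>200: print("col",ce[k].round(),st[k,4],rect(c[l==k]),np.percentile(Z[l==k],98))
cv2.imwrite("pics/w_col.png",j["frame"])
cv2.imwrite("pics/w2.png",np.vstack([i["frame"],j["frame"]])[::1][:, :].copy()[::1] if 0 else cv2.resize(np.vstack([i["frame"],j["frame"]]),(480,600)))
print(state()["time"],state()["ee_pos"],state()["joint_pos"])
E
```

```text
ztop med 0.04044079028240971
box (array([ 0.6119, -0.312 ]), array([0.0974, 0.0185]), 71.5)
saddle part [307.  55.] 213 [ 0.5818 -0.2826  0.0986] [ 0.59  -0.272  0.108] [ 0.574 -0.295  0.088]
saddle part [334.  55.] 209 [ 0.5695 -0.3071  0.0989] [ 0.578 -0.296  0.108] [ 0.562 -0.318  0.088]
saddle part [308. 160.] 157 [ 0.4842 -0.2338  0.0985] [ 0.492 -0.223  0.108] [ 0.476 -0.245  0.088]
saddle part [332. 160.] 163 [ 0.4719 -0.2583  0.0987] [ 0.48  -0.247  0.108] [ 0.463 -0.269  0.088]
col [316. 104.] 5571 (array([0.4311, 0.0124]), array([0.0414, 0.224 ]), 86.79) 0.03766659522977474
3.6 [0.36126247 0.01104035 0.20001973] [-6.36222799e-02 -5.74277553e-01  1.84710419e+00 -4.03030520e-05
  1.86906136e+00  1.56070259e+00]
```

View pics/w2.png

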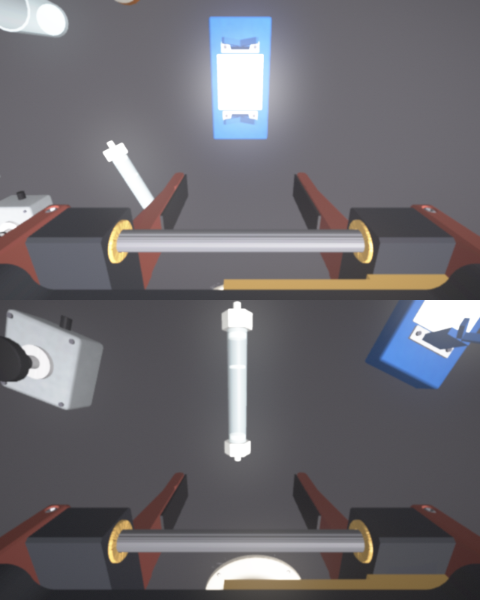

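Both views are consistent. The saddle parts give a midpoint of (0.5269, -0.2705), an axis of -26.6° and a spacing of 109 mm, where 110 mm is expected. The column is at (0.4311, 0.0124), -3.2°, length 224 mm, with nothing near it. Now I'll grasp it.

Run:
```python
from h import *
x,y=.4311,.0124
move_to([x,y,.10],Q(-3.2)); move_l([x,y,.012],.08); hold(.2)
print(state()["ee_pos"],state()["ft_force"])
close(); hold(.2); print("gap",state()["finger_gap"])
move_l([x,y,.05],.06); hold(.4); print("gap",state()["finger_gap"],state()["ft_force"])
move_l([x,y,.20],.15)
move_to([.5269,-.2705,.20],Q(-26.6)); move_l([.5269,-.2705,.150],.1); hold(.4)
print(state()["ft_force"],state()["ee_pos"],state()["time"])
i=get_image("scene"); cv2.imwrite("pics/s1.png",cv2.resize(i["frame"][150:280,110:300],None,fx=4,fy=4,interpolation=cv2.INTER_CUBIC))
w=get_image("wrist"); c=cloud(w); Z=c[...,2]
d=c-np.array([.5269,-.2705,0]); a=np.radians(-26.6); al=d[...,0]*np.cos(a)+d[...,1]*np.sin(a); pe=-d[...,0]*np.sin(a)+d[...,1]*np.cos(a)
for lo,hi in((-.115,-.08),(-.07,-.03),(.03,.07),(.08,.115)):
    m=(al>lo)&(al<hi)&(abs(pe)<.022)&(Z>.13)&(Z<.2)
    if m.sum(): print(lo,m.sum(),pe[m].mean().round(4),np.percentile(Z[m],95).round(4),al[m].min().round(4),al[m].max().round(4))
```

```text
[0.43141729 0.01237824 0.01249201] [-0.98096425 -0.53715763  0.50605916]
gap 0.02732422141900125
gap 0.02766146700240855 [-0.05158853 -0.38193112 -2.12554198]
[-0.21431478  0.50287371 -1.89675026] [ 0.52699994 -0.27062912  0.15036855] 11.2917
-0.115 217 0.0 0.1611 -0.0846 -0.08
-0.07 1409 -0.0002 0.1713 -0.07 -0.0301
0.03 4307 -0.0001 0.1715 0.03 0.07
0.08 4729 0.0 0.176 0.08 0.1118
```

View pics/s1.png

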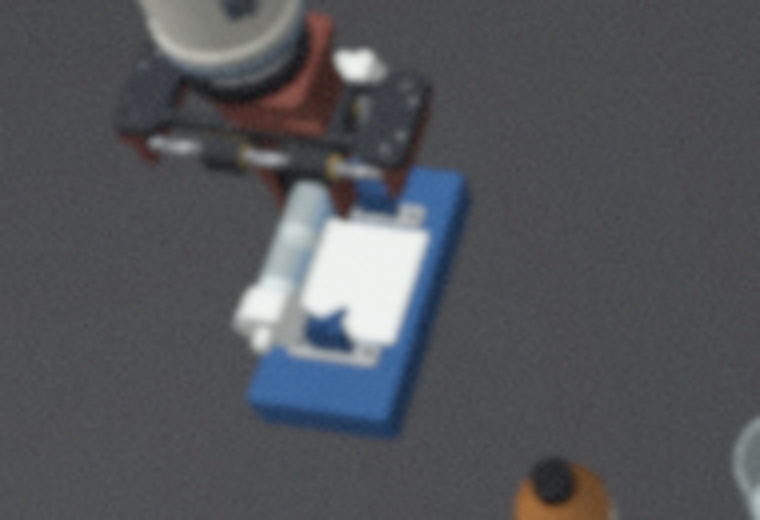

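The column is held level, with both near and far tops at 171 mm. It is centred to within 0.2 mm sideways and ends at +112 mm along, so it is centred along as well. Next I'll lower it until the saddles take the weight.

Run:
```python
from h import *
x,y=.5269,-.2705
move_l([x,y,.108],.06); hold(.3); f0=state()["ft_force"]; print("f0",f0)
z=.104
while z>.0955:
    move_l([x,y,z],.02); hold(.1); df=state()["ft_force"]-f0; print(round(z,4),df.round(2),state()["ee_pos"].round(4))
    if df[2]>2.5: break
    z-=.001
gripper_open(); hold(.4); print("gap",state()["finger_gap"])
move_l([x,y,.22],.12)
u=np.array([np.cos(np.radians(-26.6)),np.sin(np.radians(-26.6))])
p=np.array([x,y])-.07*u
move_to([*p,.27],Q(-26.6)); hold(.3)
w=get_image("wrist"); c=cloud(w); Z=c[...,2]
d=c-np.array([x,y,0]); al=d[...,:2]@u; pe=d[...,:2]@np.array([-u[1],u[0]])
for lo,hi in((-.125,-.08),(-.05,-.01),(.01,.05),(.08,.125)):
    m=(al>lo)&(al<hi)&(abs(pe)<.026)&(Z>.09)&(Z<.14)
    if m.sum(): print(lo,m.sum(),pe[m].mean().round(4),np.percentile(Z[m],95).round(4),al[m].min().round(4),al[m].max().round(4))
cv2.imwrite("pics/w3.png",cv2.resize(w["frame"][0:230,200:440],None,fx=2.5,fy=2.5)); print(state()["time"])
```

```text
f0 [ 0.62371465  0.06874759 -3.15138709]
0.104 [-0.68 -0.26 -0.06] [ 0.5269 -0.2705  0.1039]
0.103 [-0.99  0.01  1.73] [ 0.5269 -0.2705  0.1031]
0.102 [-0.65  1.    0.9 ] [ 0.5269 -0.2705  0.102 ]
0.101 [-0.68  0.01  0.99] [ 0.5269 -0.2705  0.101 ]
0.1 [0.17 0.92 1.38] [ 0.5269 -0.2705  0.0999]
0.099 [-0.05  0.48  2.42] [ 0.527  -0.2705  0.0991]
0.098 [-0.29  2.02  6.88] [ 0.5272 -0.2704  0.0988]
gap 0.08777386968538846
-0.125 715 -0.0 0.1243 -0.1125 -0.08
-0.05 970 0.0001 0.12 -0.05 -0.0101
0.01 1162 0.0002 0.12 0.0104 0.05
0.08 1112 0.0003 0.1246 0.08 0.1079
18.475
```

View pics/w3.png

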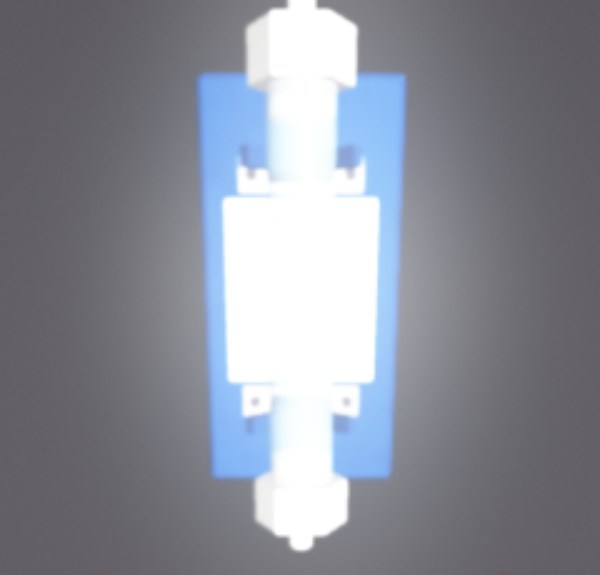

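The column is seated and released. The tube top reads 120 mm at both ends (centre about 106 mm), it is within 0.3 mm sideways and about 2 mm off along, and the caps sit outside the saddles. Next is the switch: a close look at the button, then a gentle closed-finger touch above it.

Run:
```python
from h import *
b=np.array([.479,.265]); u=np.array([np.cos(np.pi/6),np.sin(np.pi/6)])
move_to([*(b-.07*u),.27],Q(30)); close(); hold(.3)
w=get_image("wrist"); c=cloud(w); Z=c[...,2]
near=(np.hypot(c[...,0]-b[0],c[...,1]-b[1])<.06)
t=near&(Z>.094)&(Z<.112); r=cv2.minEnclosingCircle(c[t][:,:2].astype(np.float32))
print("button",t.sum(),np.round(r,4) if 0 else r,c[t].mean(0).round(4),np.median(Z[t]))
h=near&(Z>.048)&(Z<.062); print("housing z",np.median(Z[h]), cv2.minAreaRect(c[h][:,:2].astype(np.float32)))
cx=c[t].mean(0)[:2]
if np.hypot(*(cx-b))<.008 and abs(np.median(Z[t])-.103)<.005:
    move_to([*cx,.17],Q(30)); move_l([*cx,.125],.06); hold(.4)
    print(state()["ft_force"],state()["ee_pos"],state()["finger_gap"],state()["time"])
    i=get_image("side"); cv2.imwrite("pics/s2.png",cv2.resize(i["frame"][200:330,230:400],None,fx=4,fy=4,interpolation=cv2.INTER_CUBIC))
```

```text
button 1559 ((0.47948750853538513, 0.2664148807525635), 0.02405717968940735) [0.48   0.2669 0.1037] 0.10375610004496716
housing z 0.05559659939727746 ((0.4796651303768158, 0.2664946913719177), (0.08990095555782318, 0.09989190846681595), 64.06585693359375)
[ 0.06248641 -0.22142375  0.82501175] [0.48006092 0.26689962 0.12519745] 0.00019872538394778466 23.75
```

View pics/s2.png

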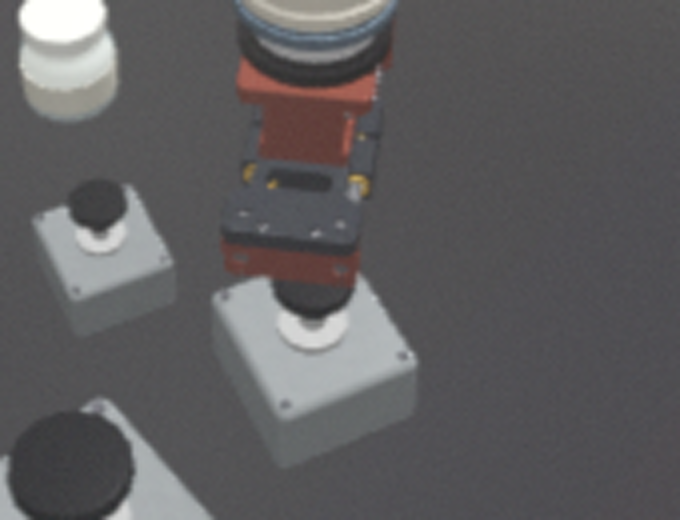

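The button's radius of 24 mm, top at 103.7 mm and 90 x 100 x 55 mm housing confirm this is the right switch. The closed fingers are centred above it. I'll press in steps, averaging the force.

Run:
```python
from h import *
x,y=.4798,.2667
def F():
    f=[]
    for _ in range(5): hold(.04); f.append(state()["ft_force"])
    return np.mean(f,0)
move_l([x,y,.116],.04); f0=F(); print(f0.round(2))
for z in (.113,.111,.109,.107,.105,.103,.101,.100,.099):
    move_l([x,y,z],.03); df=F()-f0; s=state(); print(z,df.round(2),s["ee_pos"][2].round(4))
    if df[2]>7.8: break
hold(.3); print(state()["time"],(F()-f0).round(2),state()["ee_pos"])
i=get_image("side"); j=get_image("scene")
print("big diff")
cv2.imwrite("pics/s3.png",np.hstack([cv2.resize(k,(390,390),interpolation=cv2.INTER_CUBIC) for k in(i["frame"][250:315,280:345],j["frame"][130:195,340:405])]))
```

```text
[ 0.22 -0.17  0.23]
0.113 [-0.23  0.39  0.18] 0.1131
0.111 [0.78 0.59 1.6 ] 0.1113
0.109 [1.15 1.12 2.42] 0.1092
0.107 [1.82 1.22 3.  ] 0.1071
0.105 [1.78 1.09 3.26] 0.1051
0.103 [2.15 1.5  4.51] 0.1031
0.101 [2.51 1.56 4.72] 0.1012
0.1 [2.35 1.54 4.78] 0.1002
0.099 [2.33 1.04 4.97] 0.0992
28.8083 [2.1  1.46 5.23] [0.47987701 0.26672294 0.09922663]
big diff
```

View pics/s3.png

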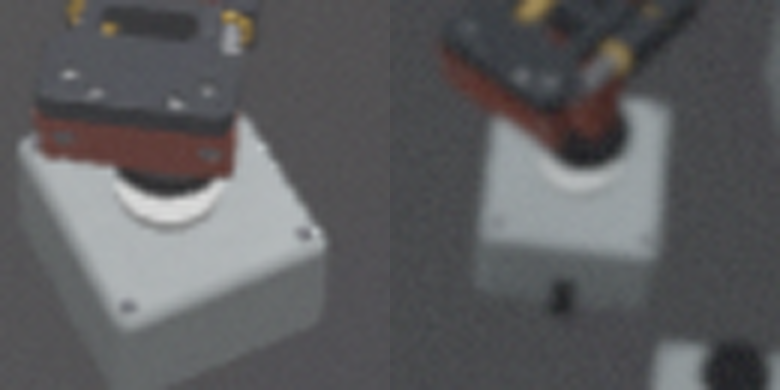

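Contact came at TCP 111 mm, as predicted. The tips are now at 91.2 mm, which is about 11.8 mm of travel. The force slope of about 0.28 N/mm fits the spring, and the images show the button down near the collar. One numeric check of the column and bystanders, then I'll hand in.

Run:
```python
from h import *
i=get_image("scene"); c=cloud(i); X,Y,Z=c[...,0],c[...,1],c[...,2]
for n,p,r in(("reagent",(.754,-.172),.05),("beaker",(.763,-.028),.05),("jar",(.766,.173),.05)):
    m=(np.hypot(X-p[0],Y-p[1])<r)&(Z>.012); print(n,np.round(cv2.minAreaRect(c[m][:,:2].astype(np.float32))[0],3),np.percentile(Z[m],98).round(3))
u=np.array([np.cos(np.radians(-26.6)),np.sin(np.radians(-26.6))]); d=c[...,:2]-np.array([.5269,-.2705])
al=d@u; pe=d@np.array([-u[1],u[0]]); m=(abs(al)<.13)&(abs(pe)<.04)&(Z>.107)&(Z<.14)
print("col",m.sum(),pe[m].mean().round(4),al[m].min().round(3),al[m].max().round(3),np.percentile(Z[m],98).round(3))
s=state(); print(s["time"],s["ee_pos"],s["ft_force"],abs(s["dq"]).max())
if s["ee_pos"][2]>.0975 and s["ft_force"][2]>3.5: job_done(); print("done")
```

```text
reagent [ 0.754 -0.172] 0.126
beaker [ 0.763 -0.028] 0.081
jar [0.765 0.173] 0.077
col 745 0.0017 -0.112 0.112 0.124
29.1667 [0.47988896 0.26675756 0.099253  ] [2.19711779 1.22102221 4.82717173] 0.0019287690452535317
the job is handed in; nothing more can be done
done
```

I laid the glass column across both V-saddles and let go of it. I then pressed the middle-sized switch half-way with closed fingers and handed the job in at 29.2 s, still holding it. The hand-in reports no verdict.

- **Column:** The close wrist view after release put it within 0.3 mm sideways and about 2 mm along. Its centre was about 106 mm up and level. The last scene view still showed it centred, reading 1.7 mm sideways, which is coarser but within the 5 mm limit.
- **Switch:** The fingertips are at 91.2 mm, so the travel is about 11.8 mm. The upward force is about 5 N, with about 2.5 N sideways, against the 6 N nominal half-way force. The force rose at about 0.28 N/mm, which fits the 300 N/m spring. The pictures show the button down near the collar, but the fingers hid the black ring meeting it.
- **Bystanders:** The bottle, beaker and jar are within 1 mm of where they started.

No check failed. The only small disagreements are the two sideways readings of the column and the press force sitting a little under nominal.

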